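# Mesh the hand drive of the sample stand and bring the plate to its index

## Robot

A 7-joint arm with a two-finger parallel gripper is mounted at the origin on a cart in front of the work surface, level with it; the furniture and walls round the work are solid. World frame = base frame: x ahead of the robot, y to its left, z up, the work surface at z = 0. Lengths are in m, angles in degrees, forces in N, time in s.
With the tool pointing down it reaches from about 0.4 to 0.875 m from the base axis. Payload 19.3 kg.
Tool frame: the origin (TCP) lies midway between the tips of the shut fingers; the grasp point (between the pads) lies robot.pinch_z behind it (robot.pinch_z is the distance from the TCP to the grasp point, in m); z points along the fingers, y is the direction in which the jaws open and shut (so a half turn about z gives the same grasp; the last joint's range is limited). The gripper opens to 85 mm and grips with 20 to 120 N. Pads are 22 mm wide; open, the fingers measure 114 mm over their backs; the gripper's body (76 mm by 85 mm) begins 54 mm behind the grasp point. The pads swing forward as they close: fully open they stand 13 mm farther back than shut.
Start: joints at [62.441, 29.874, -2.08, 91.645, 1.215, 58.505, -6.463], TCP at [0.25, -0.573, 0.202] pointing down, gripper open.
Joint ranges: [-166.77, 166.77], [-17.47, 122.26], [-85.68, 81.53], [9.62, 139.38], [-72.42, 252.41], [9.2, 110.78], [-144.41, 144.41]. Speed limits (degrees/s): [108.29, 108.29, 136.94, 136.94, 172.46, 172.46, 172.46].

## Interface

Orientations are given as [roll, pitch, yaw] about the fixed x, y, z axes, in that order (R = Rz(yaw) Ry(pitch) Rx(roll)).
In Python, from bench import robot, solver, eyes, order gives the robot as it stands. Calls block until the motion is done:
- robot.goto(position, orientation): joint-space move of the TCP to a pose.
- robot.move_linear(position, v=0.15, attitude=None): straight line of the TCP; attitude=None keeps the orientation; v is the mean speed in m/s.
- robot.movej(angles): joint-space move.
- robot.gripper_to(opening, squeeze=None): finger opening in m; squeeze is the grip in N (None keeps the last); returns when the fingers have stopped.
- robot.sleep(seconds).
- solver.inverse_kinematics(position, orientation): joint angles nearest the present ones, or None.
- eyes.snapshot(name): name is "scene" or "top" or "wrist"; returns the picture (400x640x3 uint8, red, green, blue); there is no depth.
- eyes.get_calibration(name): a dict with "fovy" (degrees; the focal length in pixels is half the picture's height over the tangent of half this angle, whatever the lens; pixels are square), "cx", "cy" (the principal point, pixels), "pose" (4x4, takes a point from camera to world coordinates). Camera axes: x right, y down, z forward; pixel columns grow to the right and rows downward; lengths in m; the calibration is good to about 2 mm. A picture is of the moment at which its call begins: read the wrist's pose just before it. get_calibration takes no time and is no camera call; for the wrist camera it gives the pose at the moment of the call.
A pose or a line that the arm cannot do raises robot.PlanningError and nothing moves.
- order.sign_off(): hands the job in, once; it reports no verdict.
Readings, each from a call of its own:
- robot.current_time_s(): time.
- robot.current_qpos(): joint angles.
- robot.current_qvel(): joint speeds.
- robot.current_joint_efforts(): joint torques, N m.
- robot.current_position(): TCP position.
- robot.current_orientation(): TCP orientation.
- robot.current_force(): force on the tool from outside, world axes, zero at the start.
- robot.current_ft_torque(): the same for the moment, N m.
- robot.current_width(): finger opening in m.
Only numpy, scipy, OpenCV 4.12 (cv2) and the standard library are available. Lean on these libraries where they do the work, as an engineer would, in place of code of your own. Each camera call takes 0.05 s, during which the arm holds its last target.

## Task

The coating on the sample plate is still wet, so turn its stand only by the hand drive: never touch the round table or the plate. Take the black knob and ease it down while rocking it to and fro until the pinion's teeth drop between the gear's teeth and it is fully down, pressing gently so that the teeth are never forced; then turn the knob until the lug on the table stands at the fixed pointer, and let go. Leave the tools lying around as they are.

Things in the scene. Friction and masses are not known exactly. Their poses are not given: they have to be found in the camera images.
- stand: Grey cast stand, fixed to the turntable. Base plate 136 (x) x 236 (y) x 14 mm. Origin under its middle on the work surface, z up. Table axis at (0, 45) mm, knob axis at (0, -45) mm in its frame, both vertical, 90 mm apart.
- table: Dark steel round work table (124 mm across, top 84 mm above the work surface), one piece with the 24-tooth gear under it (128 mm over the teeth, 40 to 52 mm above the surface). A sample plate 45 x 60 x 8 mm is clipped on top (clips reach 98 mm). Turns about z, stiff (0.12 N m), stays where left. Origin on its axis 40 mm above the surface; its -x axis points at the lug.
- index_lug (a point): Outer end of the small steel lug (20 mm long, 6 mm wide, 5 mm high) on the table's rim, 62 mm from the table axis. It turns with the table. At the start it stands 20 to 70 degrees anticlockwise (seen from above) of the pointer.
- pointer (a point): Tip of the fixed pointer on a thin post beside the table, 63 mm from the table axis, 87 mm above the work surface (the head of its post, 16 mm farther out, reaches 93 mm). With the lug in line the two points are 1 mm apart.
- sleeve: Sleeve that slides up and down on the knob axis and carries the knob and the 12-tooth steel pinion (68 mm over the teeth, 12 mm high). Origin on that axis at the pinion's underside: 57 mm above the work surface when out (5 mm clear above the gear), 40 mm when fully down (hard stop, full tooth width in mesh). It takes about 2 N down, 8 N up, and stays where left. It does not turn itself.
- knob_grip (a point): Middle of the round black fluted knob (36 mm in diameter, 25 mm high), the point to grip from above: on the knob axis, 86 mm above the sleeve's origin; the knob's top is 15 mm higher. It turns freely with the pinion while out of mesh. Free all round; the hub under it is 29 mm in diameter. Fingertips down to 20 mm below this point stay above table and plate.
- scraper: Scraper with wooden handle, 54 x 195 x 19 mm, lying left of the stand. Leave alone.
- tape_roll: Roll of masking tape, 91 mm across, 24 mm high, lying left of the stand. Leave alone.
- pliers: Pliers 57 x 176 x 14 mm lying right of the stand. Leave alone.
- mesh_point (a point): Fixed point on the stand where the gear's top face and the pinion meet, 15 mm from stand origin towards -y, 52 mm up. Where the teeth stand is not known: mostly tooth meets tooth here, and turning the knob by up to one tooth (30 degrees) finds a gap; play 1.4 mm. Over 30 N between teeth damages them. In mesh the table turns half as far as the knob, the other way.

How it is judged (in metres and radians):
On the way:
1. the pinion is fully down in mesh with the gear (z of sleeve in the frame of stand below 0.0415 m), for 0.2 s.
At the end, for the whole second after the job is handed in: The pinion is fully down (sleeve within 1.5 mm of its lower stop), the lug stands at the pointer (the two points no more than 4.5 mm apart in plan, about 4 degrees), and the table is at rest (z of sleeve in the frame of stand below 0.0415 m and horizontal distance between index_lug and pointer below 0.0045 m and angular speed of table below 0.05 rad/s); the robot touches nothing.
It fails at once if the teeth are forced (more than 30 N between pinion and gear) (contact force between sleeve and table above 30 N).
It fails at once if the table or the plate is touched (contact force between any of the arm, the fingers and table above 0.5 N).
It fails at once if a bystander is moved by more than 15 mm (distance of any of scraper, tape_roll, pliers from where it was at the start of the episode above 0.015 m).
It also fails if it takes over 64 s, if anything falls off the work surface, if the arm or the gripper's body presses on something with over 40 N, if the wrist force passes 120 N, or if a joint passes its speed limit or range.

## Working session

There is one attempt and no reset: what is moved stays moved. The work goes in short steps, each a Python script; the robot and the scene stay as the last script left them, time stands still between calls to the robot, and variables do not carry over. Pictures are saved under pics/ and viewed, and the job is handed in when it is done.

```bash
ls; mkdir -p pics; python3 - <<'E'
from bench import robot, solver, eyes, order
import cv2,numpy as np
np.set_printoptions(precision=4,suppress=True)
for n in ["scene","top","wrist"]:
    im=eyes.snapshot(n); cv2.imwrite(f"pics/{n}0.png",im[:,:,::-1]); c=eyes.get_calibration(n); print(n,c)
print(robot.current_time_s(),robot.current_position(),robot.current_orientation(),robot.pinch_z,robot.current_force(),robot.current_width())
E
```

```text
pics
scene {'fovy': 56.75518778129551, 'cx': 313.9579486022096, 'cy': 197.9973186002167, 'pose': array([[-0.6926, -0.324 ,  0.6444, -0.28  ],
       [-0.7211,  0.3315, -0.6084,  0.6121],
       [-0.0165, -0.8861, -0.4633,  0.6326],
       [ 0.    ,  0.    ,  0.    ,  1.    ]])}
top {'fovy': 47.968229464897625, 'cx': 319.00089713027376, 'cy': 200.94624885025007, 'pose': array([[-0.0081, -0.9844,  0.1759,  0.2521],
       [-0.9998,  0.0112,  0.0168, -0.0573],
       [-0.0185, -0.1758, -0.9843,  1.1449],
       [ 0.    ,  0.    ,  0.    ,  1.    ]])}
wrist {'fovy': 64.50449630646797, 'cx': 320.77627592149173, 'cy': 199.3672413696978, 'pose': array([[ 0.3997, -0.8731, -0.2792,  0.3196],
       [-0.9167, -0.3811, -0.1204, -0.5405],
       [-0.0013,  0.304 , -0.9527,  0.3743],
       [ 0.    ,  0.    ,  0.    ,  1.    ]])}
0.15 [ 0.2495 -0.5728  0.2017] [-179.9539    0.0024   23.539 ] 0.0187 [-0.0054  0.1315  0.2481] 0.08557802249474808
```

View pics/scene0.png

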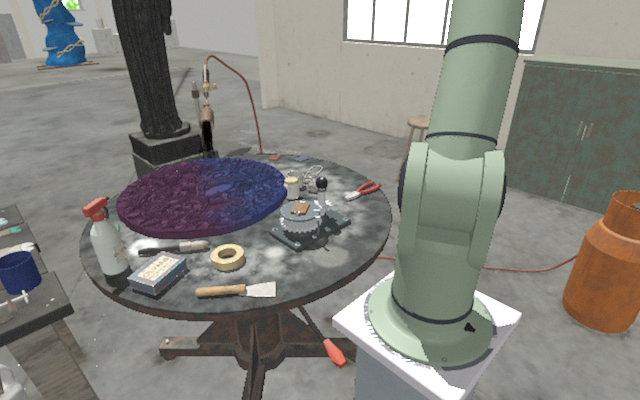

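View pics/top0.png

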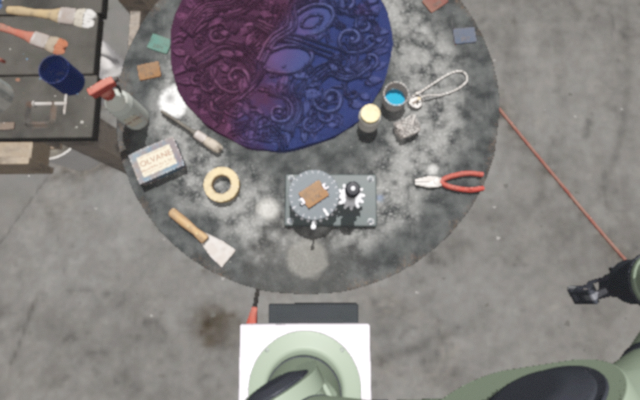

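```bash
python3 - <<'E'
import cv2
im=cv2.imread("pics/top0.png"); cv2.imwrite("pics/top0c.png",cv2.resize(im[120:300,200:440],None,fx=3.3,fy=3.3,interpolation=cv2.INTER_CUBIC))
E
```

```text
(no output)
```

View pics/top0c.png

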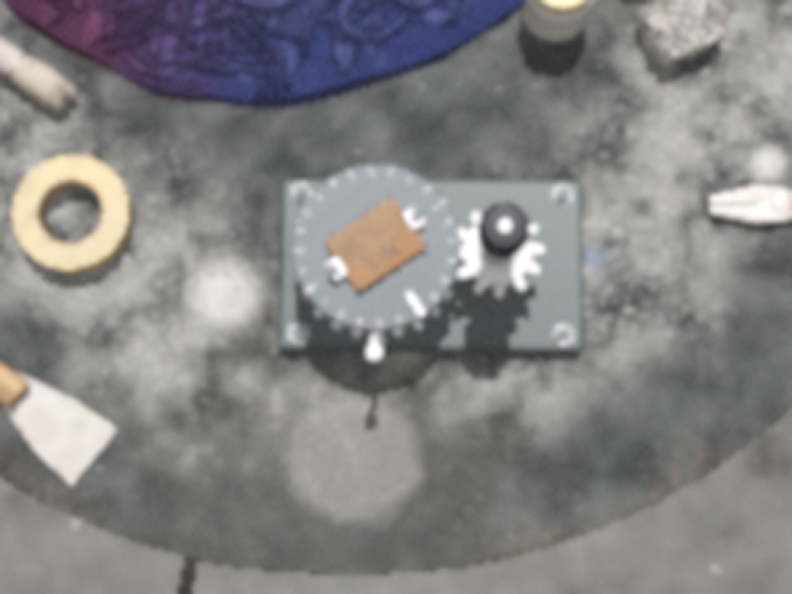

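The scene picture shows the stand between the tape and the pliers. In the top picture (full-frame pixels), the knob is at about (353,188), the table centre at (313.5,194), the lug at (326,212) and the pointer at (313,226). So the lug is about 35° anticlockwise of the pointer. Next I'll turn these pixels into positions.

```bash
cat > h.py <<'E'
from bench import robot, solver, eyes, order
import cv2,numpy as np
np.set_printoptions(precision=4,suppress=True)
def px2w(c,u,v,z):
    f=200/np.tan(np.radians(c['fovy']/2)); P=np.array(c['pose'])
    d=P[:3,:3]@np.array([(u-c['cx'])/f,(v-c['cy'])/f,1]); o=P[:3,3]
    return o+d*(z-o[2])/d[2]
def w2px(c,p):
    f=200/np.tan(np.radians(c['fovy']/2)); P=np.array(c['pose'])
    q=P[:3,:3].T@(np.array(p)-P[:3,3]); return np.array([c['cx']+f*q[0]/q[2],c['cy']+f*q[1]/q[2]])
E
python3 - <<'E'
from h import *
c=eyes.get_calibration("top")
g=lambda u,v,z: px2w(c,200+u/3.3,120+v/3.3,z)
C=[g(u,v,.014) for u,v in [(287,181),(580,181),(580,352),(283,352)]]
print(np.array(C),np.mean(C,0), [np.linalg.norm(C[i]-C[i-1]) for i in range(4)])
print("knob",g(505,224,.158),"table",g(375,247,.084),"lug",g(410,292,.087),g(424,314,.087),"pointer",g(374,337,.087))
E
```

```text
[[ 0.5237  0.0442  0.014 ]
 [ 0.5209 -0.1849  0.014 ]
 [ 0.3866 -0.1808  0.014 ]
 [ 0.389   0.0467  0.014 ]] [ 0.4551 -0.0687  0.014 ] [np.float64(0.13475870629964826), np.float64(0.22911520409024044), np.float64(0.13427759566303674), np.float64(0.22752564663713978)]
knob [ 0.4573 -0.1169  0.158 ] table [ 0.4568 -0.0265  0.084 ] lug [ 0.4228 -0.0516  0.087 ] [ 0.4066 -0.0616  0.087 ] pointer [ 0.3903 -0.0254  0.087 ]
```

```bash
python3 - <<'E'
from h import *
for y in range(-180,181,20):
    q=solver.inverse_kinematics([.457,-.117,.128],[180,0,y]); print(y,None if q is None else np.array(q))
q=solver.inverse_kinematics([.457,-.117,.30],[180,0,-45]);print(q)
E
```

```text
-180 [ 40.2194  27.2448 -42.6843 116.7013  25.7645  45.5628  72.1982]
-160 [ 43.5283  28.5897 -47.3469 116.5555  28.789   46.9543  89.3431]
-140 [ 58.636   40.9445 -72.9319 115.9596  46.4787  59.7629  92.8212]
-120 [ -39.634    48.8294   74.8496  120.3001  -57.1519   59.8681 -144.1264]
-100 [ -31.3512   33.4283   53.8787  120.0331  -38.4726   45.665  -143.4733]
-80 [ -16.7484   25.5292   31.2655  119.4541  -20.3025   40.1388 -142.2375]
-60 [   1.2283   22.5327    7.5232  118.6118   -4.561    39.1193 -138.2754]
-40 [   4.9271   22.3638    2.8217  118.428    -1.6966   39.2449 -121.1491]
-20 [   8.7356   22.3155   -1.9932  118.2371    1.1905   39.4657 -104.0276]
0 [ 13.8959  22.4457  -8.4985 117.977    5.0456  39.9091 -87.8416]
20 [ 17.4815  22.6689 -13.0215 117.7964   7.7131  40.3174 -70.4605]
40 [ 20.7676  22.9723 -17.1798 117.6316  10.168   40.7689 -52.8565]
60 [ 24.0303  23.3729 -21.3303 117.4693  12.6299  41.297  -35.2459]
80 [ 27.2608  23.875  -25.4716 117.3105  15.1059  41.9076 -17.6362]
100 [ 30.4496  24.4847 -29.6018 117.1559  17.6024  42.608   -0.0342]
120 [ 33.5859  25.2092 -33.7185 117.0066  20.1248  43.4074  17.5542]
140 [ 35.6472  25.7618 -36.4616 116.91    21.8275  44.0023  35.9323]
160 [ 37.4566  26.3031 -38.8987 116.8265  23.3565  44.5767  54.4795]
180 [ 40.2194  27.2448 -42.6843 116.7013  25.7645  45.5628  72.1982]
[  11.3021    9.9307   -4.8041  106.1144    0.9208   63.992  -128.8342]
```

```bash
python3 - <<'E'
from h import *
robot.goto([.457,-.117,.30],[180,0,30])
robot.sleep(.3)
c=eyes.get_calibration("wrist"); im=eyes.snapshot("wrist")
cv2.imwrite("pics/w1.png",im[:,:,::-1])
print(c['pose'],robot.current_position(),robot.current_orientation(),robot.current_time_s(),robot.current_force())
for p in [(.457,-.117,.158),(.457,-.027,.084),(.394,-.027,.087)]: print(w2px(c,p))
E
```

```text
[[ 0.4999 -0.825  -0.2637  0.5232]
 [-0.8661 -0.4764 -0.1513 -0.0772]
 [-0.0008  0.304  -0.9527  0.4725]
 [ 0.      0.      0.      1.    ]] [ 0.4569 -0.1172  0.2999] [-179.9898    0.0074   29.9778] 2.35 [ 0.1249 -0.008  -0.0398]
[322.3684 177.7269]
[257.1615 126.4332]
[234.0319 171.5537]
```

View pics/w1.png

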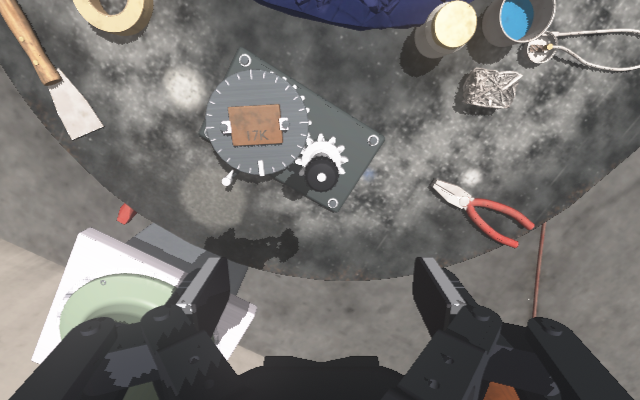

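```bash
python3 - <<'E'
import cv2
im=cv2.imread("pics/w1.png"); cv2.imwrite("pics/w1c.png",cv2.resize(im[40:220,190:390],None,fx=3.3,fy=3.3,interpolation=cv2.INTER_CUBIC))
E
```

```text
(no output)
```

View pics/w1c.png

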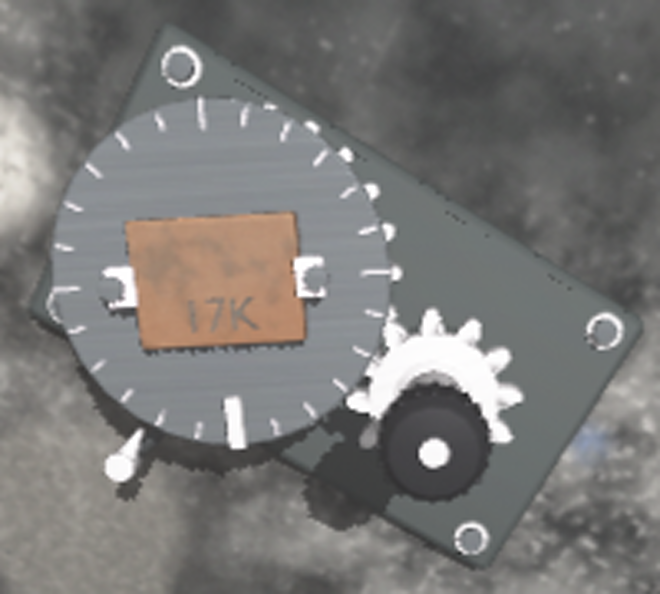

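```bash
python3 - <<'E'
from h import *
c=eyes.get_calibration("wrist")
g=lambda u,v,z: px2w(c,190+u/3.3,40+v/3.3,z)
k=g(434,453,.158);t=g(221,270,.084);li=g(232,398,.087);lo=g(237,446,.087);p=g(143,432,.087)
e=np.array([g(53,255,.084),g(389,285,.084),g(215,97,.084),g(230,443,.084)])
bolts=np.array([g(182,66,.016),g(605,330,.016),g(471,539,.016)])
print(k,t,li,lo,p);print(e,e.mean(0));print(bolts)
a=lambda v:np.degrees(np.arctan2(v[1],v[0]))
print(a(lo-t),a(lo-li),a(p-t),np.linalg.norm(lo-t),np.linalg.norm(p-t),np.linalg.norm((k-t)[:2]),a(t-k))
E
```

```text
[ 0.457  -0.1159  0.158 ] [ 0.4617 -0.0243  0.084 ] [ 0.4226 -0.049   0.087 ] [ 0.4072 -0.0589  0.087 ] [ 0.3943 -0.0258  0.087 ]
[[ 0.4362  0.0305  0.084 ]
 [ 0.4875 -0.0795  0.084 ]
 [ 0.5128  0.0035  0.084 ]
 [ 0.406  -0.0559  0.084 ]] [ 0.4606 -0.0254  0.084 ]
[[ 0.5147  0.0342  0.016 ]
 [ 0.5113 -0.1701  0.016 ]
 [ 0.4004 -0.1685  0.016 ]]
-147.62760776989683 -147.41681168799576 -178.71105257248962 0.06465399473957771 0.0674951826232028 0.09174428373304686 87.04463582081642
```

The wrist view puts the knob at (0.457,-0.116). The table centre is about 90 mm from it, the stand yaw is about -1°, and the lug is about 33° anticlockwise of the pointer. Both cameras agree within 2 mm. Now I'll grip the knob.

```bash
python3 - <<'E'
from h import *
X,Y=.457,-.1165
robot.goto([X,Y,.20],[180,0,10])
robot.move_linear([X,Y,.125],v=.08)
f0=np.array(robot.current_force());print(f0,robot.current_time_s())
robot.gripper_to(.03,squeeze=50)
print(robot.current_width(),robot.current_force(),robot.current_position(),robot.current_orientation(),robot.current_time_s())
im=eyes.snapshot("wrist");cv2.imwrite("pics/w2.png",im[:,:,::-1])
t=robot.current_time_s()
robot.move_linear([X,Y,.123],v=.02);print(robot.current_time_s()-t,robot.current_force(),robot.current_position())
E
```

```text
[ 0.1576  0.512  -0.8531] 3.9167
0.03024624569369882 [ 0.0116 -1.0978  1.907 ] [ 0.4571 -0.1165  0.1251] [179.9938  -0.0141   9.9975] 4.4917
0.25 [-0.3529  0.5294 -0.2254] [ 0.4569 -0.1165  0.1228]
```

View pics/w2.png

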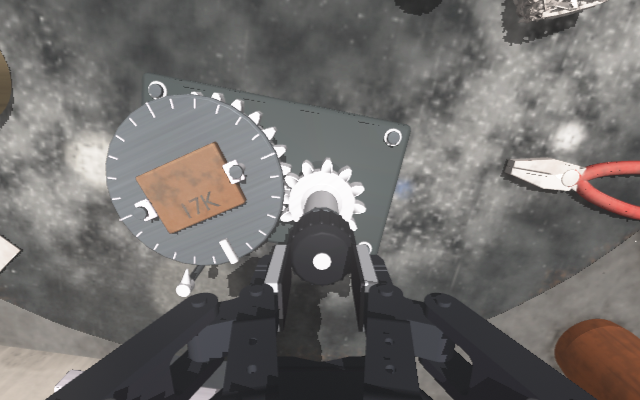

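The picture shows the pads on both sides of the knob, at about (285,260) and (357,260). The width reading equals the 30 mm I commanded, though, so the grip isn't confirmed. I'll close further to check.

```bash
python3 - <<'E'
from h import *
for w in (.025,.015,.0):
    robot.gripper_to(w,squeeze=50)
    print(w,robot.current_width(),robot.current_force(),robot.current_time_s())
im=eyes.snapshot("wrist");cv2.imwrite("pics/w3.png",im[:,:,::-1])
E
```

```text
0.025 0.025036552391553682 [ 0.5067 -0.8764 -0.018 ] 5.0167
0.015 0.015061283417154736 [ 0.0032 -0.0734  0.4003] 5.275
0.0 7.907153827019888e-05 [ 1.0788 -0.5351 -0.6094] 5.5667
```

View pics/w3.png

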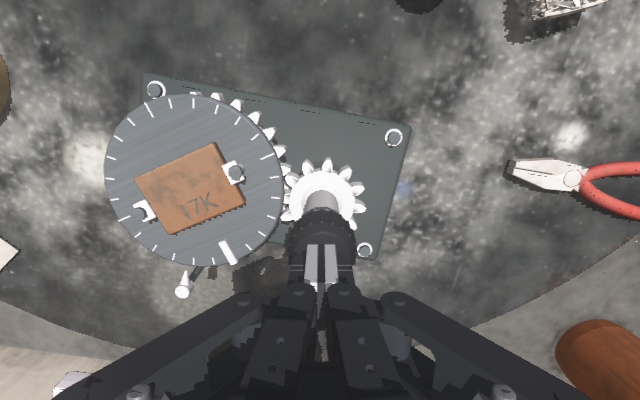

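The fingers shut fully, so they never held the knob. In w3 they cover it at about (321,265), which means my position for it is off. I'll check the projection.

```bash
python3 - <<'E'
from h import *
c=eyes.get_calibration("wrist");print(c['pose'],robot.current_position())
p=robot.current_position()
for q in [p,(.457,-.116,.158),(.457,-.116,.133),(.457,-.116,.057),(.4572,-.026,.084),(.394,-.026,.087)]: print(q,w2px(c,q))
for z in (.04,.057,.1,.123,.143,.158): print(z,px2w(c,322,261,z))
E
python3 - <<'E'
import cv2
im=cv2.imread("pics/w2.png"); cv2.imwrite("pics/w2c.png",cv2.resize(im[140:340,220:430],None,fx=3,fy=3,interpolation=cv2.INTER_CUBIC))
im=cv2.imread("pics/w3.png"); cv2.imwrite("pics/w3c.png",cv2.resize(im[140:340,220:430],None,fx=3,fy=3,interpolation=cv2.INTER_CUBIC))
E
```

```text
[[ 0.1741 -0.9381 -0.2995  0.5323]
 [-0.9847 -0.1658 -0.053  -0.1015]
 [ 0.0001  0.3041 -0.9526  0.2956]
 [ 0.      0.      0.      1.    ]] [ 0.4569 -0.1165  0.123 ]
[ 0.4569 -0.1165  0.123 ] [323.4296 234.3099]
(0.457, -0.116, 0.158) [323.0805 263.4614]
(0.457, -0.116, 0.133) [322.7687 241.3729]
(0.457, -0.116, 0.057) [322.1847 200.0052]
(0.4572, -0.026, 0.084) [194.7793 190.1588]
(0.394, -0.026, 0.087) [188.5871 271.5954]
0.04 [ 0.3947 -0.127   0.04  ]
0.057 [ 0.4038 -0.1253  0.057 ]
0.1 [ 0.427 -0.121  0.1  ]
0.123 [ 0.4394 -0.1187  0.123 ]
0.143 [ 0.4502 -0.1167  0.143 ]
0.158 [ 0.4582 -0.1152  0.158 ]
```

View pics/w2c.png

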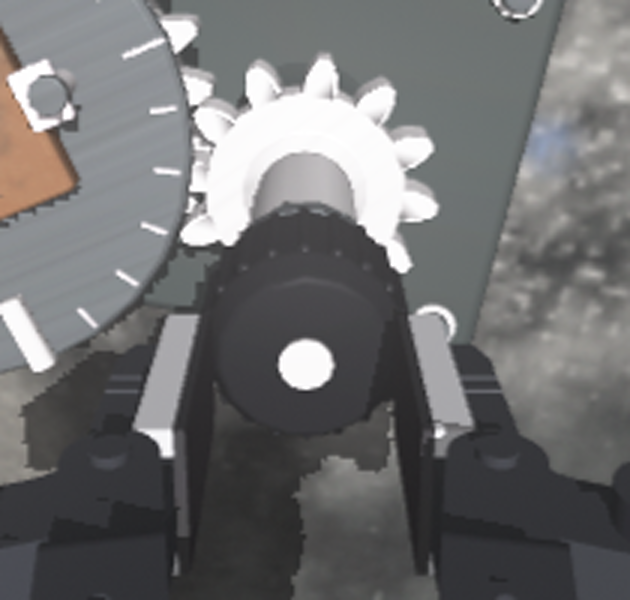

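View pics/w3c.png

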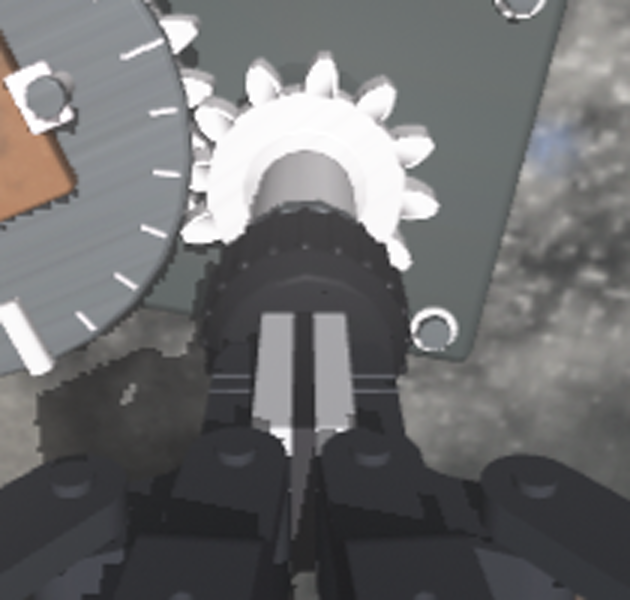

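The fingers appear about 35 mm higher in the picture than the reported TCP suggests: the visible tips are at row 244, and the TCP projects to row 234. Either the tips are above the knob, or the knob hides them. I'll lift clear and look at the shut fingers alone.

```bash
python3 - <<'E'
from h import *
robot.move_linear([.457,-.1165,.22],v=.15)
c=eyes.get_calibration("wrist");p=np.array(robot.current_position())
im=eyes.snapshot("wrist");im2=eyes.snapshot("scene")
print(p,w2px(c,p),robot.current_force(),robot.current_time_s())
for h in (0,.0187,.04,.054): print(h,w2px(c,p+[.011*.985,.011*.174,h]))
cv2.imwrite("pics/w4c.png",cv2.resize(im[140:340,220:430,::-1],None,fx=3,fy=3,interpolation=cv2.INTER_CUBIC))
cv2.imwrite("pics/s4c.png",cv2.resize(im2[100:300,220:430,::-1],None,fx=3,fy=3,interpolation=cv2.INTER_CUBIC))
cs=eyes.get_calibration("scene");print(w2px(cs,p))
E
```

```text
[ 0.4566 -0.1165  0.2193] [323.4095 234.2762] [-0.7164  0.0387 -0.3572] 6.5167
0 [323.4588 216.9038]
0.0187 [323.7403 229.6204]
0.04 [324.1444 247.8755]
0.054 [324.4772 262.9068]
[321.3011 159.9632]
```

View pics/w4c.png

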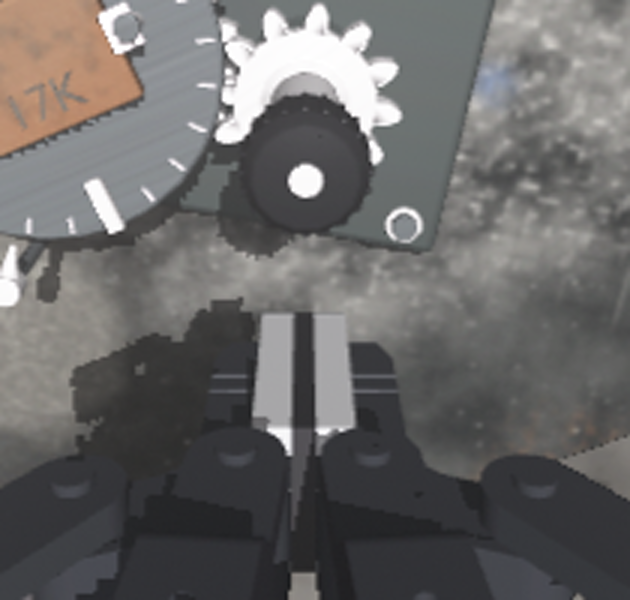

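View pics/s4c.png

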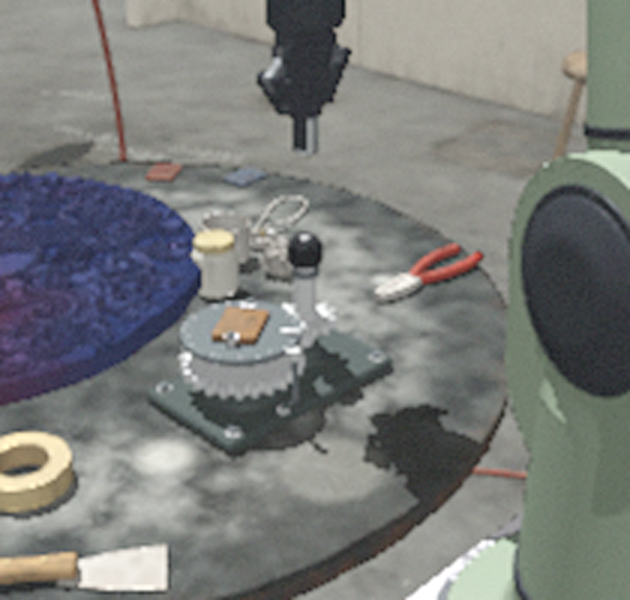

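With nothing in the way, the shut tips still appear at row 244, which puts them about 35 mm behind the reported TCP. The scene view agrees: the tip is at (321,151) and the TCP projects to (321,160). So the fingers closed above the knob, and the reported tool length is about 35 mm too long. I'll work out the number from both cameras.

```bash
python3 - <<'E'
from h import *
cs=eyes.get_calibration("scene");c=eyes.get_calibration("wrist");p=np.array(robot.current_position())
for h in (0,.02,.03,.035,.04): print(h,w2px(cs,p+[0,0,h]),w2px(c,p+[.0108,.0019,h]),w2px(c,p+[.0,.0,h]))
im2=eyes.snapshot("scene");print(robot.current_time_s())
cv2.imwrite("pics/s5c.png",cv2.resize(im2[120:200,285:365,::-1],None,fx=7,fy=7,interpolation=cv2.INTER_NEAREST))
E
```

```text
0 [321.3083 160.0527] [323.4865 216.9553] [323.4222 234.2638]
0.02 [321.259 153.769] [323.78   230.6841] [323.7025 249.6733]
0.03 [321.234  150.5873] [323.9536 238.8063] [323.8678 258.7602]
0.035 [321.2215 148.9863] [324.0486 243.2513] [323.9581 263.7238]
0.04 [321.2088 147.3785] [324.1498 247.9854] [324.0542 269.003 ]
6.5667
```

View pics/s5c.png

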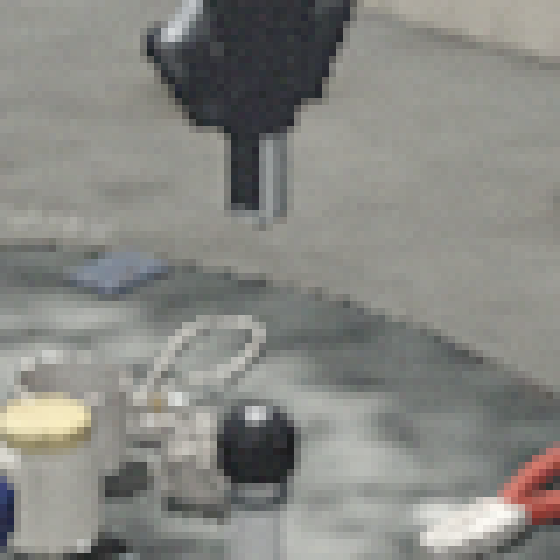

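Both views give a tool length error of about 33–35 mm. I'll open, go down with that correction, grip, and check that the fingers stop at about 36 mm.

```bash
python3 - <<'E'
from h import *
X,Y=.457,-.116
robot.gripper_to(.085)
robot.move_linear([X,Y,.093],v=.08)
print(robot.current_force(),robot.current_time_s())
robot.gripper_to(.02,squeeze=40)
robot.sleep(.1)
print(robot.current_width(),robot.current_force(),robot.current_position(),robot.current_time_s())
im=eyes.snapshot("wrist");cv2.imwrite("pics/w6c.png",cv2.resize(im[140:340,220:430,::-1],None,fx=3,fy=3,interpolation=cv2.INTER_CUBIC))
im2=eyes.snapshot("scene");cv2.imwrite("pics/s6c.png",cv2.resize(im2[130:230,270:370,::-1],None,fx=6,fy=6,interpolation=cv2.INTER_NEAREST))
E
```

```text
[-0.04   -0.4082  0.3739] 9.0917
0.03482451993053404 [ 0.6266 -4.8762  0.939 ] [ 0.4571 -0.1165  0.0931] 9.7
```

View pics/w6c.png

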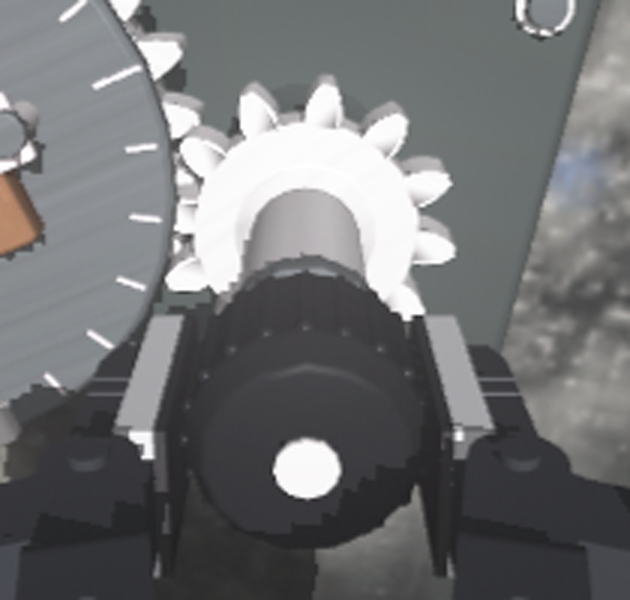

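View pics/s6c.png

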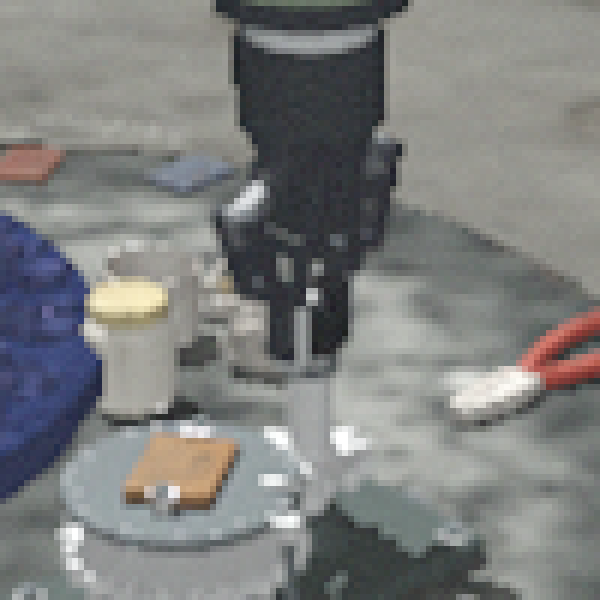

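The fingers stopped at 34.8 mm with the pads on both sides of the knob, so it is held. Next I'll ease it down towards contact while logging force and time per move.

```bash
python3 - <<'E'
from h import *
X,Y=.457,-.1168
z=.093; yaw=10
def st(tag):
    print(tag,round(robot.current_time_s(),3),np.array(robot.current_position()),np.array(robot.current_force()),np.array(robot.current_orientation())[2].round(2))
st('0')
for i in range(4):
    z-=.001; robot.move_linear([X,Y,z],v=.02); st(i)
    if robot.current_force()[2]>7: break
robot.move_linear([X,Y,z],v=.02,attitude=[180,0,yaw+4]); st('r')
robot.goto([X,Y,z],[180,0,yaw]); st('g')
E
```

```text
0 9.8 [ 0.4571 -0.1165  0.0931] [ 0.8462 -4.8838 -0.2186] 9.98
0 10.05 [ 0.4571 -0.1167  0.0919] [ 0.8243 -1.2454 -0.512 ] 10.0
1 10.3 [ 0.4572 -0.1168  0.0913] [-0.8565 -0.2216  9.5359] 10.0
r 10.55 [ 0.4572 -0.1169  0.0913] [-0.8112 -0.4108  8.8825] 14.03
g 10.8 [ 0.4572 -0.1168  0.0913] [-0.9768 -1.7947  8.9038] 9.96
```

```bash
python3 - <<'E'
from h import *
X,Y=.457,-.1168
z=.091
def st(tag):
    print(tag,round(robot.current_time_s(),3),np.array(robot.current_position()),np.array(robot.current_force()),np.array(robot.current_ft_torque()),robot.current_width())
robot.sleep(.2);st('0')
for i in range(2):
    z-=.0003; robot.move_linear([X,Y,z],v=.02); st(i)
    if robot.current_force()[2]>14: break
im=eyes.snapshot("wrist");cv2.imwrite("pics/w7c.png",cv2.resize(im[140:340,220:430,::-1],None,fx=3,fy=3,interpolation=cv2.INTER_CUBIC))
E
```

```text
0 11.0 [ 0.4572 -0.1168  0.0913] [-0.6689 -1.4711  8.8634] [ 0.1894  0.2892 -0.0898] 0.03484013736801745
0 11.25 [ 0.4573 -0.1168  0.0913] [-2.3814 -0.5897 15.3501] [ 0.2314  0.6099 -0.1119] 0.03498153817457792
```

View pics/w7c.png

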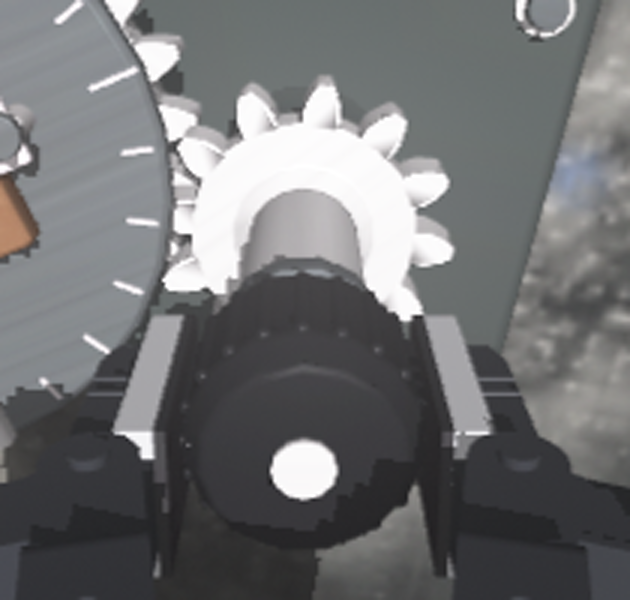

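Contact is hard, at roughly 22 N/mm. Closing the fingers on top of the knob earlier must have pushed the sleeve down those 4 mm, so the teeth are tip to tip now. I'll ease the load to about 5 N and rock to find a gap.

```bash
cat > rock.py <<'E'
from h import *
import json,sys
X,Y=.457,-.1168
z=float(sys.argv[1]); yaw=float(sys.argv[2]); tmax=float(sys.argv[3]); lo=float(sys.argv[4]); hi=float(sys.argv[5])
t0=robot.current_time_s(); d=1; n=0
def go(z,yaw): robot.move_linear([X,Y,z],v=.03,attitude=[180,0,yaw])
while robot.current_time_s()-t0<tmax:
    f=robot.current_force(); tq=robot.current_ft_torque(); p=robot.current_position()
    print(f"{robot.current_time_s():.2f} y{yaw:.1f} z{z*1e3:.2f} p{p[2]*1e3:.2f} F {f[0]:.1f} {f[1]:.1f} {f[2]:.1f} Mz {tq[2]:.3f}")
    if f[2]>13: z+=.0005; go(z,yaw); continue
    if f[2]>8: z+=.00015
    elif f[2]<1.5: z-=.0005
    elif f[2]<4.5: z-=.0002
    if z<.0745: print('low');break
    yaw+=2*d
    if yaw>hi: d=-1
    if yaw<lo: d=1
    go(z,yaw)
print('end',z,yaw)
E
python3 - <<'E'
from h import *
robot.move_linear([.457,-.1168,.0912],v=.02);robot.sleep(.1);print(robot.current_force(),robot.current_position())
E
python3 rock.py .0911 10 5 -6 42
```

```text
[-1.5952 -1.2064  9.2464] [ 0.4572 -0.1168  0.0915]
11.65 y10.0 z91.10 p91.46 F -1.6 -1.2 9.2 Mz -0.076
11.90 y12.0 z91.25 p91.47 F -1.7 -1.2 8.7 Mz 0.075
12.15 y14.0 z91.40 p91.48 F 0.1 -2.1 6.6 Mz 0.027
12.40 y16.0 z91.40 p91.49 F 1.1 -2.6 5.8 Mz 0.082
12.65 y18.0 z91.40 p91.44 F 1.3 -2.0 5.2 Mz 0.033
12.90 y20.0 z91.40 p91.36 F 2.6 -2.3 1.8 Mz 0.001
13.15 y22.0 z91.20 p91.16 F 2.8 -3.0 0.1 Mz -0.012
13.40 y24.0 z90.70 p90.66 F 3.4 -4.1 0.4 Mz 0.021
13.65 y26.0 z90.20 p90.18 F 3.3 -4.3 1.2 Mz -0.000
13.90 y28.0 z89.70 p89.72 F 4.0 -4.3 0.3 Mz 0.013
14.15 y30.0 z89.20 p89.23 F 3.3 -5.1 0.3 Mz 0.011
14.40 y32.0 z88.70 p88.75 F 3.6 -4.9 0.9 Mz -0.015
14.65 y34.0 z88.20 p88.25 F 4.2 -5.2 2.0 Mz -0.029
14.90 y36.0 z88.00 p88.09 F 2.4 -5.8 1.1 Mz -0.036
15.15 y38.0 z87.50 p87.56 F 4.9 -6.7 1.3 Mz -0.010
15.40 y40.0 z87.00 p87.07 F 4.2 -6.2 0.2 Mz 0.003
15.65 y42.0 z86.50 p86.56 F 3.8 -5.8 1.4 Mz 0.045
15.90 y44.0 z86.00 p86.10 F 3.8 -7.0 0.3 Mz 0.037
16.15 y42.0 z85.50 p85.56 F 4.2 -6.5 -0.7 Mz -0.013
16.40 y40.0 z85.00 p85.05 F 4.3 -7.0 0.2 Mz 0.025
16.65 y38.0 z84.50 p84.55 F 5.3 -7.2 0.2 Mz -0.051
end 0.08399999999999998 36.0
```

The sleeve seems to be dropping, with Fz near 0. I'll check with a picture that the pads aren't just sliding down the knob.

```bash
python3 - <<'E'
from h import *
c=eyes.get_calibration("wrist");im=eyes.snapshot("wrist");print(robot.current_width(),robot.current_orientation())
cv2.imwrite("pics/w8.png",im[:,:,::-1])
cv2.imwrite("pics/w8c.png",cv2.resize(im[140:340,220:430,::-1],None,fx=3,fy=3,interpolation=cv2.INTER_CUBIC))
E
```

```text
0.034799349854006865 [179.9712  -0.0051  35.9092]
```

View pics/w8c.png

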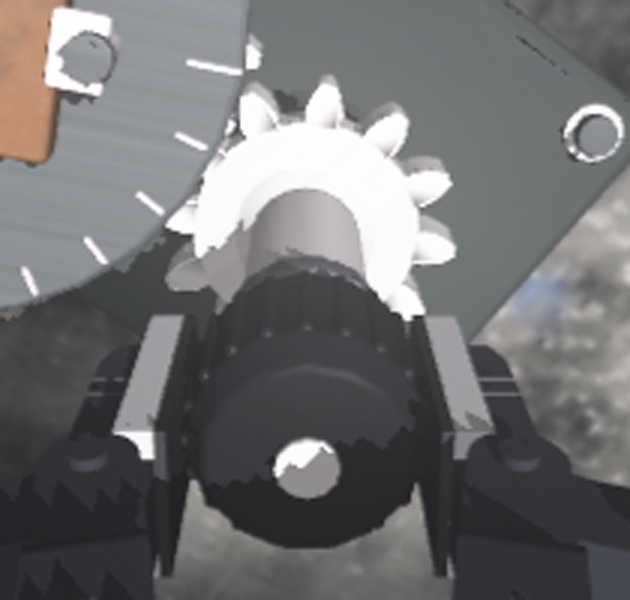

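View pics/w8.png

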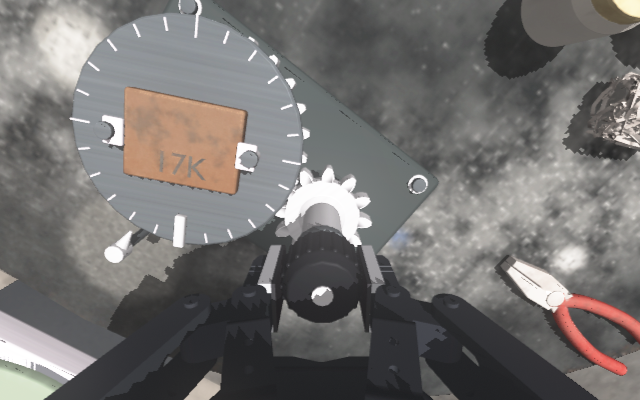

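The grip hasn't slipped. The knob turned with the jaws and the pinion sits lower, now in mesh. The lug at (180,230) has moved closer to the pointer at (118,252). I'll ease it to the stop.

```bash
python3 - <<'E'
from h import *
X,Y=.4567,-.1172
z=.084;yaw=36
for i in range(40):
    f=robot.current_force(); p=robot.current_position()
    print(f"{robot.current_time_s():.2f} y{yaw:.1f} z{z*1e3:.2f} p{p[2]*1e3:.2f} F {f[0]:.1f} {f[1]:.1f} {f[2]:.1f}")
    if f[2]>6.5: break
    z-=.0006 if z>.0808 else .0003
    yaw=37 if i%2==0 else 35
    if z<.0765: break
    robot.move_linear([X,Y,z],v=.03,attitude=[180,0,yaw])
E
```

```text
16.95 y36.0 z84.00 p84.02 F 2.8 -5.7 0.5
17.20 y37.0 z83.40 p83.47 F 5.4 -4.7 -1.2
17.45 y35.0 z82.80 p82.88 F 4.1 -4.4 -0.7
17.70 y37.0 z82.20 p82.28 F 4.8 -3.6 0.1
17.95 y35.0 z81.60 p81.63 F 4.8 -4.8 -0.9
18.20 y37.0 z81.00 p81.06 F 5.2 -4.2 -1.1
18.45 y35.0 z80.40 p80.46 F 5.6 -3.7 -1.5
18.70 y37.0 z80.10 p80.19 F 5.2 -3.9 -0.4
18.95 y35.0 z79.80 p79.89 F 5.0 -3.6 1.1
19.20 y37.0 z79.50 p79.68 F 4.1 -3.4 2.8
19.45 y35.0 z79.20 p79.58 F 3.1 -3.7 8.2
```

That is the hard stop: 11.9 mm of travel since tooth contact, against 12 mm expected. Now I'll measure the lug's remaining angle.

```bash
cat > look.py <<'E'
from h import *
import sys
c=eyes.get_calibration("wrist");im=eyes.snapshot("wrist");n=sys.argv[1]
cv2.imwrite(f"pics/{n}.png",im[:,:,::-1])
np.savez(f"pics/{n}.npz",**c)
t=[.4585,-.0262,.084]; u,v=w2px(c,t); print(u,v,robot.current_orientation(),robot.current_time_s())
u0,v0=sys.argv[2:4] if len(sys.argv)>3 else (0,0); u0=int(u0);v0=int(v0)
print(u0,v0); cv2.imwrite(f"pics/{n}c.png",cv2.resize(im[v0:v0+120,u0:u0+150,::-1],None,fx=5,fy=5,interpolation=cv2.INTER_CUBIC))
E
python3 - <<'E'
from h import *
robot.move_linear([.4567,-.1172,.0793],v=.03,attitude=[180,0,36])
print(robot.current_force())
E
python3 look.py w9 90 190
```

```text
[ 3.4063 -3.324   6.9275]
185.88858966833232 144.12959379323684 [179.9587  -0.0457  35.9332] 19.75
90 190
```

View pics/w9c.png

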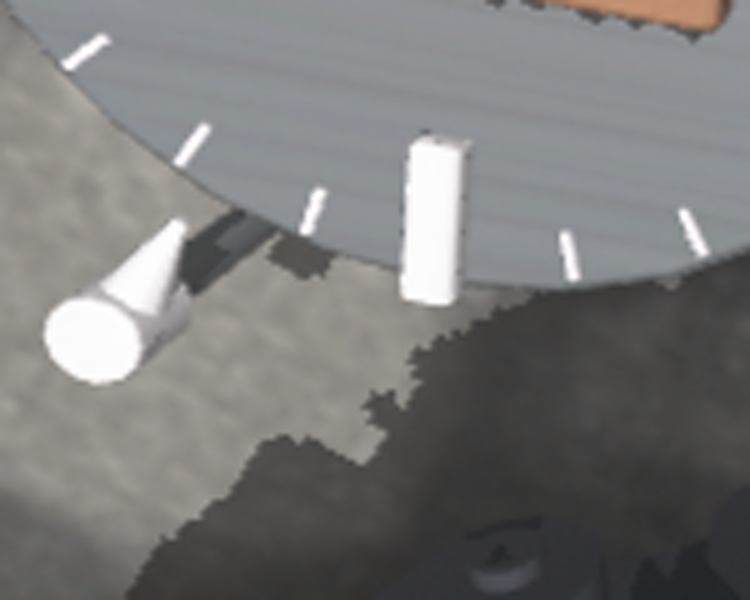

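```bash
cat > ang.py <<'E'
from h import *
def ang(n,u0,v0,lo,li,p,zl=.0885):
    c=np.load(f"pics/{n}.npz")
    g=lambda q,z: px2w(c,u0+q[0]/5,v0+q[1]/5,z)
    lo,li,p=g(lo,zl),g(li,zl),g(p,.087)
    a=lambda v:np.degrees(np.arctan2(v[1],v[0]))%360
    t=np.array([.4585,-.0262,.087])
    print('lug',lo,'ptr',p,'r',np.linalg.norm((lo-t)[:2]),np.linalg.norm((p-t)[:2]))
    print('angles',a(lo-t),a(lo-li),a(p-t),'diff',a(lo-t)-a(p-t),a(lo-li)-a(p-t),'dist',np.linalg.norm((lo-p)[:2]))
E
python3 -c "
from ang import *
ang('w9',90,190,(428,298),(438,140),(182,222))"
```

```text
lug [ 0.4036 -0.0515  0.0885] ptr [ 0.3947 -0.0243  0.087 ] r 0.060421285214220855 0.06383856181709534
angles 204.79651689510658 204.8635166469367 178.25146066579995 diff 26.545056229306624 26.612055981136734 dist 0.028721190541387418
```

About 26.5° is left at the table, so roughly 53° at the knob plus backlash. I'll turn anticlockwise to just short of it and measure again.

```bash
python3 - <<'E'
from h import *
z=.0794
for yaw in list(range(40,87,4))+[87]:
    robot.move_linear([.4567,-.1172,z],v=.03,attitude=[180,0,yaw])
    f=robot.current_force();print(yaw,round(robot.current_time_s(),2),np.array(f),np.array(robot.current_position()),robot.current_ft_torque()[2])
    if f[2]>11 or np.hypot(f[0],f[1])>20: print('stop');break
E
python3 look.py w10
```

```text
40 20.0 [ 5.4578 -3.6437  4.748 ] [ 0.4573 -0.1173  0.0797] 0.04305626829969941
44 20.25 [ 4.3383 -4.2005  3.8658] [ 0.4573 -0.1174  0.0796] 0.0399339885017772
48 20.5 [ 5.4801 -4.9295  2.8803] [ 0.4574 -0.1175  0.0797] -0.0024031309751316064
52 20.75 [ 4.9789 -5.1493  2.5105] [ 0.4574 -0.1175  0.0797] -0.01751438766749236
56 21.0 [ 6.5694 -4.7725  2.2453] [ 0.4575 -0.1176  0.0797] -0.008198829589657196
60 21.25 [ 5.8201 -6.0442  1.995 ] [ 0.4576 -0.1176  0.0797] 0.03884628769179695
64 21.5 [ 7.8367 -6.5278  1.4976] [ 0.4576 -0.1177  0.0797] 0.00018408031343168868
68 21.75 [ 7.3934 -6.5368  1.3454] [ 0.4577 -0.1177  0.0797] 0.024509441100707293
72 22.0 [ 6.918  -6.3177  1.2955] [ 0.4578 -0.1177  0.0797] 0.017826885062969873
76 22.25 [ 9.5077 -6.9334  0.1547] [ 0.4579 -0.1178  0.0797] -0.016504769241214554
80 22.5 [ 9.2743 -7.3006 -0.1651] [ 0.458  -0.1178  0.0797] -0.02253265103637218
84 22.75 [ 9.8213 -7.3879 -0.7875] [ 0.458  -0.1178  0.0797] -0.025380476885954635
87 23.0 [10.7007 -6.1236 -0.7331] [ 0.4581 -0.1178  0.0797] 0.013771565497176584
313.9568257746576 71.64555929314903 [179.8513   0.0165  86.917 ] 23.05
0 0
```

View pics/w10.png

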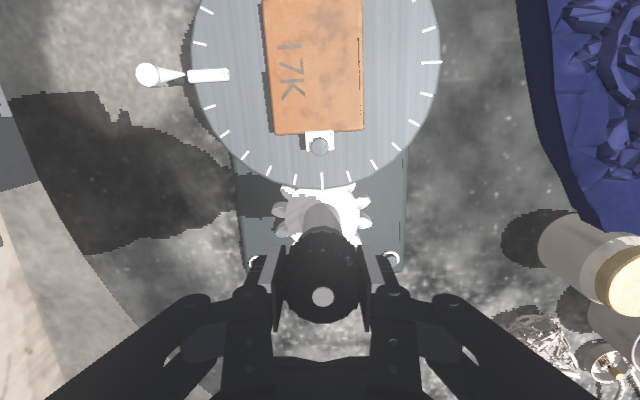

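```bash
python3 -c "
import cv2
im=cv2.imread('pics/w10.png');cv2.imwrite('pics/w10c.png',cv2.resize(im[30:130,125:265],None,fx=5,fy=5,interpolation=cv2.INTER_CUBIC))"
```

```text
(no output)
```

View pics/w10c.png

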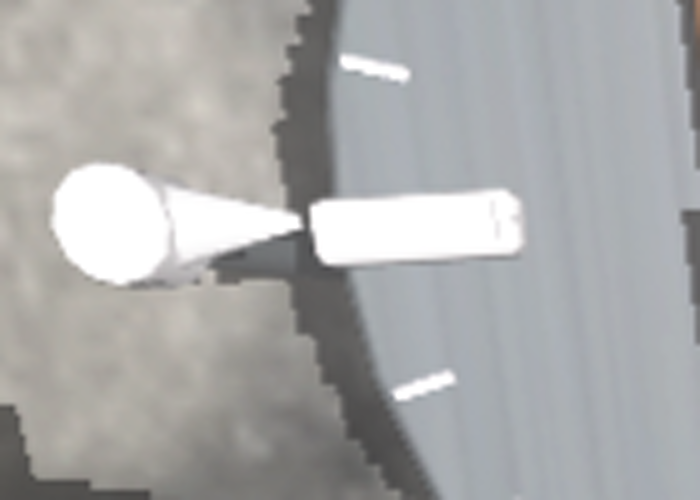

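```bash
python3 -c "
from ang import *
ang('w10',125,30,(312,233),(505,225),(300,223))
ang('w10',125,30,(312,233),(505,225),(300,223),.087)"
```

```text
lug [ 0.3974 -0.0255  0.0885] ptr [ 0.3958 -0.0244  0.087 ] r 0.06109203969861404 0.06269844038324456
angles 179.3659895398604 179.16550850697215 178.3879479796177 diff 0.9780415602427013 0.7775605273544386 dist 0.001922658475891262
lug [ 0.3968 -0.0254  0.087 ] ptr [ 0.3958 -0.0244  0.087 ] r 0.06167696953923375 0.06269844038324456
angles 179.25647654903955 179.16550850697215 178.3879479796177 diff 0.8685285694218408 0.7775605273544386 dist 0.0013899562299598527
```

The lug is 0.8° short of the pointer, about 1.4 mm between the points. I'll turn 2° more, relax the sideways load, let go and lift off.

```bash
python3 - <<'E'
from h import *
robot.move_linear([.4570,-.1174,.0793],v=.03,attitude=[180,0,88.8]);print(robot.current_force())
robot.move_linear([.4578,-.1179,.0793],v=.03);print(robot.current_force(),robot.current_position())
robot.gripper_to(.06);print(robot.current_width(),robot.current_force())
robot.gripper_to(.085);print(robot.current_width(),robot.current_force())
robot.move_linear([.4578,-.1179,.20],v=.1);robot.sleep(.3)
print(robot.current_force(),robot.current_time_s())
c=eyes.get_calibration("wrist");im=eyes.snapshot("wrist");np.savez("pics/w11.npz",**c)
cv2.imwrite("pics/w11.png",im[:,:,::-1])
u,v=w2px(c,[.3965,-.0255,.087]);print(u,v);u=max(int(u)-75,0);v=max(int(v)-60,0);print(u,v)
cv2.imwrite("pics/w11c.png",cv2.resize(im[v:v+120,u:u+150,::-1],None,fx=5,fy=5,interpolation=cv2.INTER_CUBIC))
for z in (.141,.146,.158): print(z,w2px(c,[.4572,-.1165,z]))
im2=eyes.snapshot("scene");cv2.imwrite("pics/s11c.png",cv2.resize(im2[160:260,260:360,::-1],None,fx=6,fy=6,interpolation=cv2.INTER_CUBIC))
cs=eyes.get_calibration("scene")
for z in (.141,.146,.158): print('s',z,(w2px(cs,[.4572,-.1165,z])-[260,160])*6)
E
```

```text
[ 8.3281 -6.966   2.9705]
[ 4.5868 -3.3349  5.7725] [ 0.4584 -0.118   0.0796]
0.06040451397336392 [0.1281 0.3265 0.1859]
0.08510121270133346 [ 0.5898 -0.6553  0.3213]
[-1.2217 -0.1912  0.1922] 25.95
247.89107404552232 83.56421178250827
172 23
0.141 [321.6282 204.3039]
0.146 [321.6276 206.4037]
0.158 [321.6261 211.8015]
s 0.141 [368.151  141.1572]
s 0.146 [368.0805 132.3763]
s 0.158 [367.9101 111.1562]
```

View pics/w11.png

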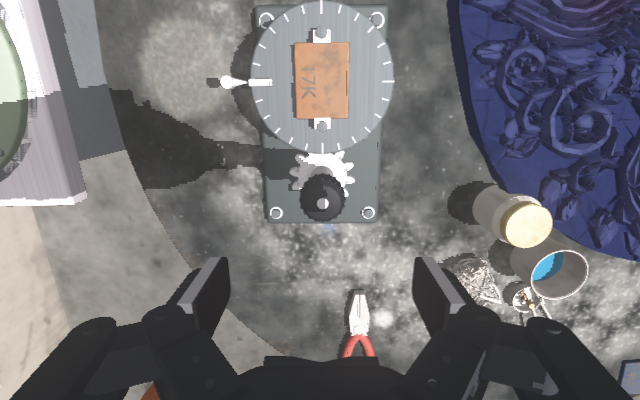

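View pics/w11c.png

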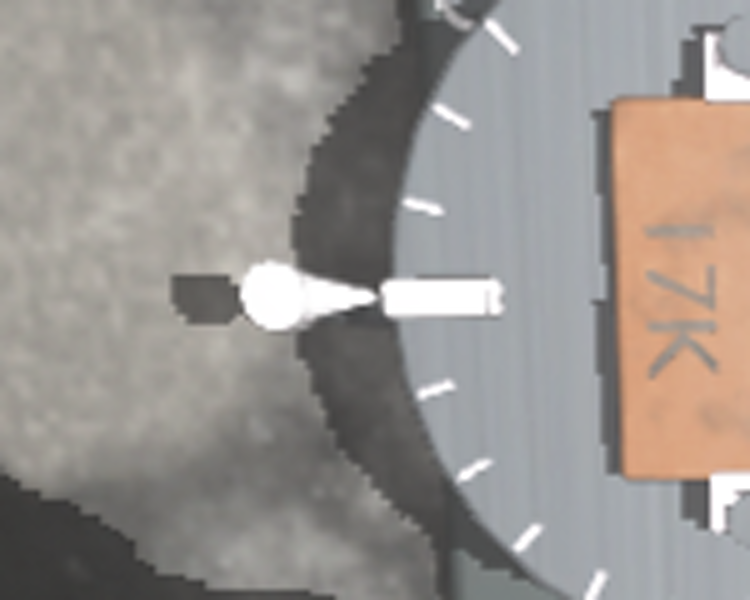

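View pics/s11c.png

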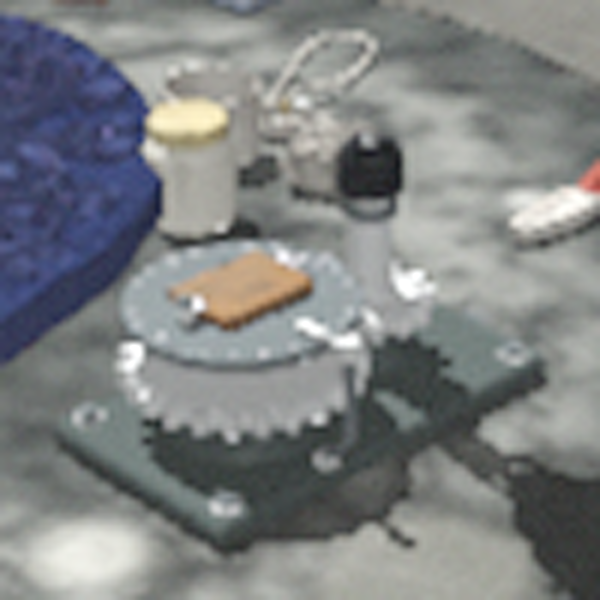

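The lug lines up with the pointer within about 1 px. The knob's top is at (322,203.5) in the wrist picture and (368,140) in the scene crop, both matching the fully-down height of 141 mm. The gripper is clear and open, so I'm handing the job in.

```bash
python3 -c "
from ang import *
ang('w11',172,23,(383,297),(495,297),(378,297),.087)
order.sign_off();print(robot.current_time_s())"
```

```text
lug [ 0.3972 -0.0246  0.087 ] ptr [ 0.3963 -0.0246  0.087 ] r 0.06133766185070429 0.06218446640102224
angles 178.49360919967876 178.82080208019568 178.49806483605707 diff -0.004455636378310146 0.32273724413860805 dist 0.0008468181699907683
the job is handed in; nothing more can be done
the job is handed in; nothing more can be done
```

The pinion is fully down in mesh and the lug stands at the pointer. The job was handed in at about 26 s of the 64 s allowed; no verdict came back.

- **Meshing:** I rocked the knob under light load until the teeth dropped in, then eased the sleeve to its hard stop. It travelled 11.9 mm from tooth contact, against 12 mm expected.
- **Turning:** I turned the knob about 53° anticlockwise, let go and lifted clear.
- **Last checks:** the last picture puts the lug and pointer about 0.8 mm apart, within 0.5°. The knob top is at the fully-down height of 141 mm in both the wrist and scene views. The fingers were open, well above everything, and the wrist force read about zero.

**What disagreed:**
- **Tool length:** the real fingertips sit about 34 mm behind the reported TCP. My first grasp therefore closed above the knob and pushed the sleeve down about 4 mm to tooth contact. I measured the offset from two cameras and corrected for it.
- **Tooth force:** the highest reading at the wrist was 15 N, for a moment while I was finding that contact. The limit is 30 N.

I saw no touch on the table or plate, and the arm never went near the tools. I didn't measure the tools' final positions.

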